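# Open the brush-cleaner can with its hex key

## Robot

A 6-joint arm with a two-finger parallel gripper is mounted at the origin on the work surface. World frame = base frame: x ahead of the robot, y to its left, z up, the work surface at z = 0. Lengths are in mm, angles in rad, forces in N, time in s.
With the tool pointing down it reaches from about 425 to 1125 mm from the base axis. Payload 14.9 kg.
Tool frame: the origin (TCP) lies midway between the tips of the shut fingers; the grasp point (between the pads) lies 19 mm behind it (manip.pinch_z is the distance from the TCP to the grasp point, in mm); z points along the fingers, y is the line along which they close (so a half turn about z gives the same grasp; the last joint's range is limited). The gripper opens to 91 mm and grips with 3 to 60 N. Pads are 32 mm wide; open, the fingers measure 118 mm over their backs; the gripper's body (76 mm by 178 mm) begins 60 mm behind the grasp point.
Start: joints at [-1.239, 0.379, 1.734, -0, 1.028, -0.033], TCP at [249.73, -653.952, 213.932] pointing down, gripper open.
Joint ranges: [-2.77, 2.77], [-0.74, 2.19], [0, 2.66], [-1.06, 4.2], [0.31, 2.87], [-3.08, 3.08]. Speed limits (rad/s): [1.89, 1.89, 2.39, 3.14, 3.14, 3.14].

## Interface

Orientations are given as a unit quaternion [w, x, y, z].
In Python, from rig import manip gives the robot as it stands.
- The arm moves only by the tool arm_command, never from a script. Its argument "plan" is a list of rows, each an object of numbers: "ax", "ay", "az": the turn, a rotation vector about the tool's x, y, z in rad; "x", "y", "z": the shift along the tool's x, y, z in mm; "hand": the closure in counts, from 0 (fully open) to 255 (shut). In form: [{"ax": .., "ay": .., "az": .., "x": .., "y": .., "z": .., "hand": ..}, ...]. A call has 1 to 12 rows; each row is the pose to reach, as a shift and turn from the pose commanded when the call began, along the tool's axes at that moment; what a row does not reach only later rows make up. A row lasts 1/8 s, in which the tool goes at most 62.5 mm and 10.7 degrees, less where a joint would pass 70% of its speed; a pose out of reach is approached as far as the arm can. A call with a gripper value outside its range is refused whole. The fingers move at their own pace and stop on an object; the grip force is fixed at half the most. Time passes only in rows, so rows that repeat a pose let the fingers close. It gives the time, the measured TCP pose, the force, the opening and the grip force at its end, in the units of the state.
- manip.get_obs(): the state, without advancing time (a new reading comes with each control period).
- manip.camera(name): name is "side" or "top" or "wrist"; returns the picture (400x640x3 uint8, red, green, blue); there is no depth.
- manip.camera_model(name): a dict with "intrinsics" (3x3 intrinsics, pixels), "R" (3x3) and "t" (3): a world point X has camera coordinates R X + t. Camera axes: x right, y down, z forward; pixel columns grow to the right and rows downward; lengths in mm; the calibration is good to about 2 mm. The wrist camera is an equidistant fisheye: a pixel r from the principal point sees the ray r / f radians off the axis. A picture is of the moment at which its call begins: read the wrist's pose just before it. camera_model takes no time and is no camera call; for the wrist camera it gives the pose at the moment of the call.
- manip.finish_job(): hands the job in; it is judged then, once.
The state is a dict: "time_s": time; "q": joint angles; "joint_vel": joint speeds; "tau": joint torques, N m; "eef_pos": TCP position; "orientation": TCP orientation; "wrist_force": force on the tool from outside, world axes, zero at the start; "wrist_torque": the same for the moment, N m; "opening": finger opening in mm; "gripper_force": force on a finger pad.
Only numpy, scipy, OpenCV 4.12 (cv2) and the standard library are available. Lean on these libraries where they do the work, as an engineer would, in place of code of your own. Each camera call takes 0.05 s, during which the arm holds its last target. There are 200 camera calls.

## Task

Open the blue brush-cleaner can: take the yellow T-handled key out of the wooden brush block, stand its hex foot on the can's red child-resistant cap and turn it in small steps while pressing until it drops fully home in the hex recess, then press down hard and turn it about a quarter turn anticlockwise (seen from above) to its stop. Let go and leave the key standing upright, fully home in the opened cap, and leave the brushes, jars, bottles and cup where they stand.

Things in the scene. Friction and masses are not known exactly. Their poses are not given: they have to be found in the camera images.
- key_grip (a point): Middle of the yellow T-bar of the loose key, the place to grasp it. The bar is 80 mm long along this point's x, 12 mm thick along its y (grasp across this) and 16 mm high; z points up the key. At the start the key stands upright in the middle of the wooden block, this point 103 mm above the table, at a yaw that varies widely. Lift it 30 mm to free it.
- key_flange (a point): Centre of the underside of the key's flange, 58 mm below key_grip and 24 mm above the key's bottom end. At the start it rests on the block's top; it rests on the cap's top face when the key is fully home, and before the hex drops in it stays about 18 mm above that face.
- cap_centre (a point): Centre of the red cap's top face (cap not pressed), 122 mm above the table. The axes are the can's, NOT the hex's: the recess (hex, 30.2 mm across flats, 27 mm deep, black floor) stands at any angle, new each time, to be seen or felt; it repeats every 60 degrees and takes the key within 8 degrees either way if well centred. A fixed steel neck (60 mm inside, 74 mm outside) rises 2 mm above the cap.
- cap_turn (a joint): Turn of the cap about its upright axis, rad: 0 closed, growing anticlockwise seen from above, stop at 1.45 (open). A lock holds it below about 0.1 unless the cap is pressed more than 4 mm down, and kept so until past 1.0. No turning clockwise of 0. Friction about 0.25 N m; it stays where left. The key turns up to 0.3 rad in all in its loose fit before the cap follows.
- cap_press (a joint): How far the cap is pressed down, m: 0 released, 0.007 fully down. A spring resists: about 6 N before it gives, then 1.5 N per mm, so 12 N at 4 mm (where the lock frees) and 16.5 N at 7 mm; it springs back up.
- can: Blue rectangular steel can, fixed in place, 160 mm (its x) by 120 mm (its y), 90 mm high; origin at the centre of its underside. The cap is 20 mm from the middle towards its -x end. A dark carrying handle along its y stands at x = +58 mm, up to 116 mm above the table.
- block: Fixed wooden brush block, 90 mm (its x) by 190 mm (its y), 45 mm high; origin at the centre of its underside. The key stands in its middle; a brush stands at x = +28 mm, y = +68 mm and one at y = -68 mm.
- brush_a: Loose brush standing bristles up in the block at its +y hole; light wood handle 8 mm thick, 135 mm long; its origin is its lower end, 15 mm above the table.
- brush_b: The same with a green handle, in the block's -y hole.
- jar_orange: Loose orange paint jar, 68 mm across, 95 mm high; origin at the centre of its underside.
- bottle_ink: Loose black ink bottle, 48 mm across, 130 mm high, standing close to the block; origin under its centre.
- pump_bottle: Loose tall milky bottle with a white cap, 64 mm across, 225 mm high, standing between the can and the block, often in the way; origin under its centre.
- jar_yellow: Loose yellow paint jar, 76 mm across, 100 mm high; origin under its centre.
- bottle_white: Loose white bottle with a blue cap, 64 mm across, 150 mm high; origin under its centre.
- water_cup: Loose clear water cup, 72 mm across, 85 mm high; origin under its centre.
- jar_green: Loose small green jar, 60 mm across, 70 mm high, standing close to the can; origin under its centre.
- key: The loose key, 90 mm high, about 200 g; origin at the centre of its bottom end. From below: a 6 mm round taper (18 to 27 mm across), a steel hex foot 28 mm across flats and 18 mm long, a round flange 46 mm across and 5 mm thick, a shaft 16 mm across, the yellow T-bar. Two flats of the hex are square to the bar. At the start the foot is in a 36 mm round hole of the block.
There are look-alikes about, which are no part of the job. Leave any purple or turquoise look-alike of the key alone. There is more than one size of the can; the one meant has the size given above.

How it is judged (in metres and radians):
On the way, in this order (a step that is already met when the one before it is completed fails the run):
1. the key's hex foot has dropped fully home in the recess while the cap is still closed (z of key_flange in the frame of cap_centre below 0.005 m and horizontal distance between key_flange and cap_centre below 0.006 m and angle between key_grip's own z axis and vertical below 0.15 rad and value of joint cap_turn below 0.3 rad), for 0.1 s.
2. with the key fully home the cap has been turned open, to more than 1.1 rad (z of key_flange in the frame of cap_centre below 0.005 m and horizontal distance between key_flange and cap_centre below 0.006 m and angle between key_grip's own z axis and vertical below 0.15 rad and value of joint cap_turn above 1.1 rad), for 0.2 s.
At the end, for the whole second after the job is handed in: The cap is turned open by more than 1.1 rad (its stop is at 1.45), and the released key stands at rest in it: flange underside less than 5 mm above the level of the closed cap's top face, less than 6 mm off its centre, tilted less than 0.15 rad (all of step 2 and linear speed of key below 0.02 m/s); the robot touches nothing.
It fails at once if a brush is knocked over or shifted more than 30 mm (distance of any of brush_a, brush_b from where it was at the start of the episode above 0.03 m or angle between any of brush_a, brush_b's own z axis and vertical above 0.5 rad).
It fails at once if a jar, bottle or the cup is knocked over or shifted more than 30 mm (distance of any of jar_orange, bottle_ink, pump_bottle, jar_yellow, bottle_white, water_cup, jar_green from where it was at the start of the episode above 0.03 m or angle between any of jar_orange, bottle_ink, pump_bottle, jar_yellow, bottle_white, water_cup, jar_green's own z axis and vertical above 0.5 rad).
It also fails if it takes over 64 s, if anything falls off the work surface, if the arm or the gripper's body presses on something with over 40 N, if the wrist force passes 120 N, or if a joint passes its speed limit or range.

## Working session

There is one attempt and no reset: what is moved stays moved. The work goes in short steps, Python scripts to look and compute and a tool call to move; the robot and the scene stay as the last step left them, time stands still between calls to the robot, and variables do not carry over. Pictures are saved under pics/ and viewed, at most 10 in all, crops included, and the job is handed in when it is done.

Besides the shell and the picture viewer there is one more tool, called by a JSON object that holds its "method" and its "body". arm_command: Moves the arm, as the interface text tells. Its arguments: {"type":"object","properties":{"plan":{"type":"array","items":{"type":"object","properties":{"ax":{"type":"number"},"ay":{"type":"number"},"az":{"type":"number"},"x":{"type":"number"},"y":{"type":"number"},"z":{"type":"number"},"hand":{"type":"number"}}}}},"required":["plan"]}

```bash
mkdir -p pics; ls; python3 - <<'E'
from rig import manip
import cv2,numpy as np
o=manip.get_obs();print(o['time_s'],o['eef_pos'],o['orientation'],o['wrist_force'])
for n in ['side','top','wrist']:
    im=manip.camera(n);cv2.imwrite(f'pics/{n}0.png',im[:,:,::-1]);m=manip.camera_model(n);print(n,np.round(m['intrinsics'],1).tolist(),np.round(m['R'],3).tolist(),np.round(m['t'],1).tolist())
E
```

```text
pics
0.0 [ 249.63076837 -653.5393216   213.27277681] [-5.51318757e-04  9.83406292e-01  1.81415975e-01 -6.90328535e-05] [ 0.11193795 -0.12790337 -0.1816957 ]
side [[474.0, 0.0, 319.0], [0.0, 474.0, 198.4], [0.0, 0.0, 1.0]] [[-0.995, -0.104, 0.002], [-0.077, 0.722, -0.688], [0.07, -0.684, -0.726]] [534.3, 101.8, 1462.0]
top [[519.7, 0.0, 322.9], [0.0, 519.7, 196.6], [0.0, 0.0, 1.0]] [[0.002, -1.0, 0.0], [-0.991, -0.002, -0.136], [0.136, 0.0, -0.991]] [-11.8, 573.1, 1395.3]
wrist [[309.7, 0.0, 319.2], [0.0, 309.7, 199.3], [0.0, 0.0, 1.0]] [[0.357, -0.934, -0.0], [-0.893, -0.342, 0.294], [-0.275, -0.105, -0.956]] [-699.4, -33.8, 391.9]
```

View pics/top0.png

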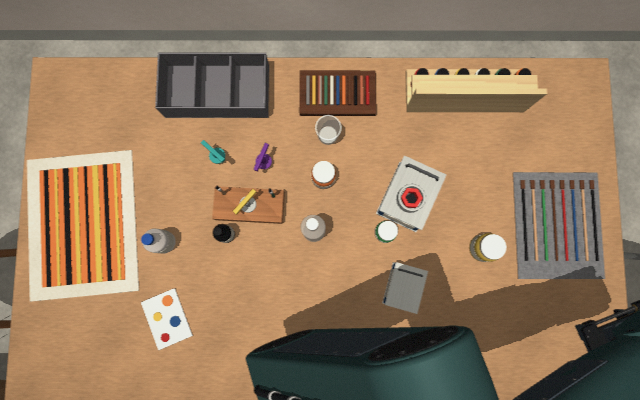

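View pics/side0.png

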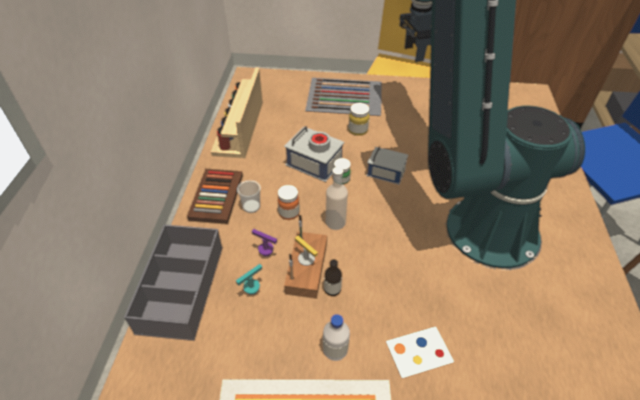

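Candidates for the key in the top view: yellow (246,202) in the wooden block, turquoise (215,152) and purple (263,157). Only the yellow one, standing in the block, fits. Candidates for the can: the larger one with the red cap at (411,197), and a smaller one without it at (406,287). The first is the one meant. I'll measure both and confirm in a crop.

```bash
cat > h.py <<'E'
import cv2,numpy as np
from rig import manip
def ray(m,uv,fish=False):
    K=np.array(m['intrinsics']);R=np.array(m['R']);t=np.array(m['t'])
    p=np.array([(uv[0]-K[0,2])/K[0,0],(uv[1]-K[1,2])/K[1,1]])
    if fish:
        th=np.hypot(*p); d=np.array([*(p/max(th,1e-9)*np.sin(th)),np.cos(th)])
    else: d=np.array([*p,1.])
    return -R.T@t, R.T@d
def onz(m,uv,z,fish=False):
    c,d=ray(m,uv,fish); return (c+d*(z-c[2])/d[2])[:2]
def mask(im,lo,hi):
    return cv2.inRange(cv2.cvtColor(im,cv2.COLOR_RGB2HSV),lo,hi)
E
python3 - <<'E'
from h import *
im=cv2.imread('pics/top0.png')[:,:,::-1].copy();m=manip.camera_model('top')
def blob(k,roi):
    x0,y0,x1,y1=roi;z=np.zeros_like(k);z[y0:y1,x0:x1]=k[y0:y1,x0:x1]
    return np.argwhere(z>0)[:,::-1].astype(np.float32)
p=blob(mask(im,(22,140,120),(34,255,255)),(225,180,275,220))
P=np.array([onz(m,q,110) for q in p]);c=P.mean(0);w,v=np.linalg.eigh(np.cov(P.T))
print('key',len(p),p.mean(0),c,np.degrees(np.arctan2(v[1,1],v[0,1])),np.sqrt(w*12))
r=cv2.minAreaRect(P.astype(np.float32));print(r)
p=blob(mask(im,(0,150,100),(8,255,255))|mask(im,(172,150,100),(180,255,255)),(390,175,435,220))
(e,rr)=cv2.minEnclosingCircle(p);print('cap',len(p),e,rr,onz(m,e,122))
for n,uv,z in [('pump',(313,223),225),('ink',(222,230),130),('orange',(323,172),95),('green',(386,230),70),('canA',(404,157),90),('canB',(445,172),90),('canC',(419,228),90),('canD',(378,213),90),
 ('brA',(273,190),150),('brB',(219,187),150),('blk1',(216,187),45),('blk2',(286,190),45),('blk3',(285,222),45),('blk4',(213,217),45),('white',(148,239),150),('cup',(328,125),85),('purple',(264,155),103),('turq',(213,151),103)]:print(n,np.round(onz(m,uv,z)))
a=cv2.resize(im[170:240,200:300],(500,350),interpolation=2);b=cv2.resize(im[150:240,370:450],(300,350),interpolation=2)
cv2.imwrite('pics/crop1.png',np.hstack([a,b])[:,:,::-1])
E
```

```text
key 126 [244.21428 201.21428] [550.64411002 195.73554064] 139.36695039746502 [11.49181987 77.79418901]
((550.9229125976562, 196.2587890625), (12.363198280334473, 77.40972137451172), 49.43733596801758)
cap 217 (411.6428527832031, 197.2857208251953) 10.381836891174316 [ 560.42125884 -240.96590305]
pump [484.  13.]
ink [474. 248.]
orange [632. -10.]
green [ 479. -179.]
canA [ 674. -228.]
canB [ 633. -337.]
canC [ 483. -264.]
canD [ 523. -156.]
brA [574. 117.]
brB [582. 255.]
blk1 [598. 284.]
blk2 [590.  91.]
blk3 [502.  93.]
blk4 [515. 290.]
white [449. 430.]
cup [764. -24.]
purple [676. 147.]
turq [686. 283.]
```

View pics/crop1.png

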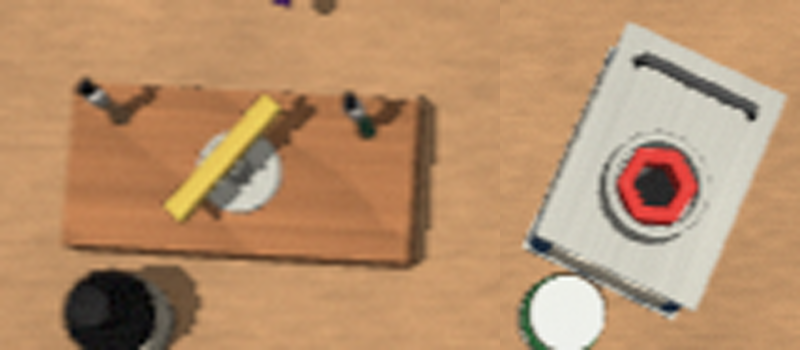

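The crop confirms both: the yellow bar stands in the wooden block, with the white flange in its middle, and the 160×120 can (measured about 167×116) carries the red cap with the hex recess. Next I'll look at the cap from closer.

```bash
cat >> h.py <<'E'
from scipy.spatial.transform import Rotation as Ro
def pose():
    o=manip.get_obs();return np.array(o['eef_pos']),Ro.from_quat(np.roll(o['orientation'],-1))
def yawx(R): x=R.as_matrix()[:,0];return np.arctan2(x[1],x[0])
def go(p,yaw):
    "shift and rotvec from measured pose to TCP p, tool down, tool-x at yaw"
    c,R=pose();T=Ro.from_matrix([[np.cos(yaw),np.sin(yaw),0],[np.sin(yaw),-np.cos(yaw),0],[0,0,-1]])
    print('shift',np.round(R.inv().apply(np.array(p)-c),1),'turn',np.round((R.inv()*T).as_rotvec(),3))
E
python3 -c "
from h import *
go((249.6,-653.5,280),-.709);go((560,-241,260),-.709);go((560,-241,225),-.709)"
```

```text
shift [  0.   -0.2 -66.5] turn [-1.000e-03  0.000e+00  1.074e+00]
shift [ 437.2 -274.8  -46.3] turn [-1.000e-03  0.000e+00  1.074e+00]
shift [ 437.2 -274.8  -11.3] turn [-1.000e-03  0.000e+00  1.074e+00]
```

{"method": "arm_command", "body": {"plan": [{"z": -50,"hand": 0},{"x": 45,"y": -28,"z": -46,"az": 0.18},{"x": 90,"y": -56,"z": -46,"az": 0.36},{"x": 140,"y": -88,"z": -46,"az": 0.54},{"x": 190,"y": -120,"z": -46,"az": 0.72},{"x": 240,"y": -151,"z": -46,"az": 0.9},{"x": 290,"y": -182,"z": -46,"az": 1.074},{"x": 340,"y": -214,"z": -46,"az": 1.074},{"x": 390,"y": -245,"z": -46,"az": 1.074},{"x": 437,"y": -275,"z": -20,"az": 1.074},{"x": 437,"y": -275,"z": -11,"az": 1.074},{"x": 437,"y": -275,"z": -11,"az": 1.074}]}}

```text
validation failed for argument at $.pl...
```

```bash
python3 - <<'E'
from h import *
p,R=pose();print(p,yawx(R),manip.get_obs()['time_s'],manip.get_obs()['q'])
im=manip.camera('wrist');m=manip.camera_model('wrist');cv2.imwrite('pics/w1.png',im[:,:,::-1])
np.savez('w1.npz',im=im,**{k:np.array(m[k]) for k in m if k in('intrinsics','R','t')})
E
```

```text
[ 249.63667023 -653.69243699  213.45872818] 0.3648131266003053 0.15 [-1.23929522e+00  3.79293454e-01  1.73459910e+00 -3.21048070e-05
  1.02845699e+00 -3.32954346e-02]
```

View pics/w1.png

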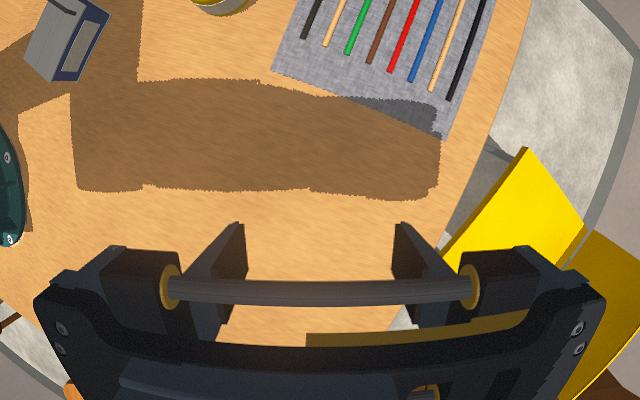

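The move was refused and the arm hasn't moved. The wrist picture shows the gripper in the lower half, with a clear view above row 220. I'll send full rows, keeping the target about 30 mm towards tool +x.

{"method": "arm_command", "body": {"plan": [{"ax": 0,"ay": 0,"az": 0,"x": 0,"y": 0,"z": -50,"hand": 0},{"ax": 0,"ay": 0,"az": 0.18,"x": 45,"y": -28,"z": -46,"hand": 0},{"ax": 0,"ay": 0,"az": 0.36,"x": 90,"y": -56,"z": -46,"hand": 0},{"ax": 0,"ay": 0,"az": 0.54,"x": 140,"y": -88,"z": -46,"hand": 0},{"ax": 0,"ay": 0,"az": 0.72,"x": 190,"y": -120,"z": -46,"hand": 0},{"ax": 0,"ay": 0,"az": 0.9,"x": 240,"y": -151,"z": -46,"hand": 0},{"ax": 0,"ay": 0,"az": 1.07,"x": 290,"y": -182,"z": -46,"hand": 0},{"ax": 0,"ay": 0,"az": 1.07,"x": 340,"y": -214,"z": -46,"hand": 0},{"ax": 0,"ay": 0,"az": 1.07,"x": 380,"y": -245,"z": -46,"hand": 0},{"ax": 0,"ay": 0,"az": 1.07,"x": 422,"y": -302,"z": -20,"hand": 0},{"ax": 0,"ay": 0,"az": 1.07,"x": 422,"y": -302,"z": -11,"hand": 0},{"ax": 0,"ay": 0,"az": 1.07,"x": 422,"y": -302,"z": -11,"hand": 0}]}}

```text
time_s: 1.7
eef_pos: [535.8, -220.7, 224.1]
orientation: [0.0, 0.939, -0.345, -0.001]
wrist_force: [-0.3, -0.5, -0.4]
opening: 91.0
gripper_force: 0.0
```

```bash
python3 - <<'E'
from h import *
p,R=pose();print(p,yawx(R),manip.get_obs()['time_s'],manip.get_obs()['q'])
im=manip.camera('wrist');m=manip.camera_model('wrist');cv2.imwrite('pics/w1.png',im[:,:,::-1])
np.savez('w1.npz',im=im,**{k:np.array(m[k]) for k in m if k in('intrinsics','R','t')})
E
```

```text
[ 535.8185619  -220.74856493  224.06443075] -0.7038895607475772 1.7 [-4.30948434e-01  1.79436743e-01  1.97478265e+00 -1.62885783e-04
  9.89081350e-01  1.84382659e+00]
```

View pics/w1.png

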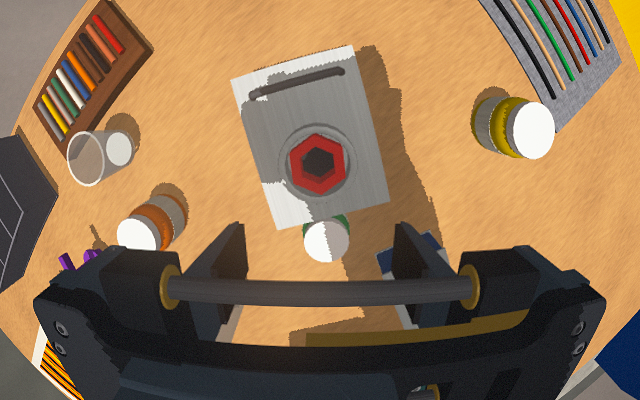

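The cap is at about (317,163), with a dark hex recess in a red ring, and the green jar is in front at (326,240). I'll rectify the cap's top plane and enlarge it.

```bash
python3 - <<'E'
from h import *
d=np.load('w1.npz');im=d['im'];m=d
hsv=cv2.cvtColor(im,cv2.COLOR_RGB2HSV)
k=((hsv[...,0]<8)|(hsv[...,0]>172))&(hsv[...,1]>150)&(hsv[...,2]>50)
k[:, :270]=0;k[:,370:]=0;k[:120]=0;k[215:]=0
c=cv2.findContours(k.astype(np.uint8),cv2.RETR_EXTERNAL,cv2.CHAIN_APPROX_NONE)[0];c=max(c,key=cv2.contourArea)[:,0]
P=np.array([onz(m,q,122,True) for q in c]).astype(np.float32)
print('cap circ',cv2.minEnclosingCircle(P),cv2.fitEllipse(P))
# rectified view of plane z=122 around the cap (north=x up, y left), 0.15mm/px
cx,cy=cv2.minEnclosingCircle(P)[0]
n=400;s=.15;R=d['R'];t=d['t'];K=d['intrinsics']
jj,ii=np.meshgrid(np.arange(n),np.arange(n));X=np.stack([cx+(n/2-ii)*s,cy+(n/2-jj)*s,np.full((n,n),122.)],-1)
C=X@R.T+t;th=np.arccos(C[...,2]/np.linalg.norm(C,axis=-1));f=np.arctan2(C[...,1],C[...,0])
mx=(K[0,2]+K[0,0]*th*np.cos(f)).astype(np.float32);my=(K[1,2]+K[1,1]*th*np.sin(f)).astype(np.float32)
o=cv2.remap(im,mx,my,cv2.INTER_CUBIC);cv2.imwrite('pics/rect.png',o[:,:,::-1]);np.save('rect.npy',o)
# radial profile of red channel: edge of bright->dark from outside in, along each angle
g=o[...,0].astype(float);
print('centre',cx,cy)
A=np.radians(np.arange(0,360,10))
for a in A:
    pr=[int(g[int(n/2-r/s*np.cos(a)),int(n/2-r/s*np.sin(a))]) for r in np.arange(10,29,1.5)]
    print(int(round(np.degrees(a))),pr)
E
```

```text
cap circ ((561.3980102539062, -240.90277099609375), 27.769168853759766) ((561.58642578125, -241.18350219726562), (49.34181213378906, 51.64397430419922), 49.63782501220703)
centre 561.3980102539062 -240.90277099609375
0 [58, 54, 56, 103, 162, 163, 162, 163, 162, 147, 112, 130, 121]
10 [58, 57, 70, 95, 165, 164, 161, 159, 163, 157, 110, 130, 122]
20 [58, 57, 76, 77, 127, 165, 164, 162, 163, 160, 158, 115, 128]
30 [61, 58, 61, 94, 126, 161, 160, 163, 162, 162, 163, 153, 112]
40 [60, 59, 69, 121, 149, 163, 163, 160, 165, 161, 147, 124, 99]
50 [63, 60, 86, 131, 158, 162, 159, 162, 161, 162, 133, 107, 99]
60 [60, 57, 91, 127, 157, 162, 162, 163, 159, 158, 127, 101, 101]
70 [57, 60, 81, 119, 157, 162, 164, 161, 163, 167, 122, 102, 106]
80 [59, 70, 117, 124, 134, 158, 160, 162, 160, 163, 166, 120, 101]
90 [53, 108, 124, 123, 122, 140, 160, 163, 159, 163, 163, 163, 110]
100 [80, 122, 123, 124, 145, 161, 162, 160, 163, 163, 149, 107, 106]
110 [105, 124, 119, 122, 151, 159, 160, 158, 161, 158, 108, 101, 103]
120 [98, 126, 124, 126, 151, 162, 161, 162, 162, 162, 119, 102, 103]
130 [89, 122, 124,
[... 807 characters left out ...]
5, 164, 162, 160, 163, 161, 144, 132, 127]
260 [52, 51, 52, 54, 94, 153, 161, 161, 161, 160, 163, 147, 132]
270 [51, 52, 53, 49, 58, 150, 161, 163, 161, 164, 163, 138, 128]
280 [53, 52, 52, 59, 149, 163, 164, 160, 162, 163, 130, 115, 134]
290 [54, 54, 53, 85, 165, 162, 164, 161, 163, 151, 115, 130, 133]
300 [54, 55, 55, 79, 168, 163, 163, 161, 164, 157, 120, 133, 131]
310 [55, 56, 54, 69, 153, 162, 163, 161, 163, 159, 124, 124, 133]
320 [56, 52, 54, 48, 110, 163, 164, 163, 160, 164, 160, 123, 113]
330 [55, 53, 56, 57, 96, 163, 160, 159, 160, 165, 166, 133, 116]
340 [52, 56, 52, 58, 160, 160, 160, 160, 163, 161, 120, 125, 120]
350 [54, 56, 53, 114, 162, 161, 162, 161, 162, 149, 109, 135, 124]
```

View pics/rect.png

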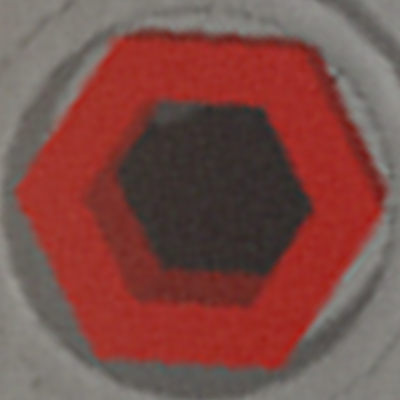

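```bash
python3 - <<'E'
from h import *
o=np.load('rect.npy');s=.15;cx,cy=561.398,-240.903
from scipy.optimize import least_squares
g=cv2.GaussianBlur(o[...,0],(5,5),0);k=((g>142)&(o[...,1]<80)).astype(np.uint8)
cs,h=cv2.findContours(k,cv2.RETR_CCOMP,cv2.CHAIN_APPROX_NONE)
for c in sorted(cs,key=cv2.contourArea)[-2:]:
    q=c[:,0].astype(float);X=np.c_[cx+(200-q[:,1])*s,cy+(200-q[:,0])*s]
    def f(p):
        d=X-p[:2];r=np.hypot(*d.T);a=np.arctan2(d[:,1],d[:,0])-p[2]
        a=(a+np.pi/6)%(np.pi/3)-np.pi/6
        return r*np.cos(a)-p[3]
    b=min((least_squares(f,[cx,cy,a0,20],loss='soft_l1',f_scale=.5) for a0 in np.radians([0,15,30,45])),key=lambda r:r.cost)
    print(len(q),b.x[:2],'flat normal deg',np.degrees(b.x[2])%60,'a/f',2*b.x[3],b.cost)
E
```

```text
640 [ 561.05093116 -240.82097643] flat normal deg 56.595163349664894 a/f 30.83823820026866 7.691880196852478
1001 [ 561.04562745 -240.70241808] flat normal deg 56.394923442365304 a/f 47.68293532416832 9.797933043169047
```

```bash
python3 -c "
from h import *
go((535.8,-220.7,300),-.709);go((526,217.5,300),-.709);go((526,217.5,225),-.709)"
```

```text
shift [ -0.9  -0.6 -75.1] turn [0.    0.    0.004]
shift [-292.3 -328.   -75.1] turn [0.    0.    0.004]
shift [-2.923e+02 -3.280e+02 -1.000e-01] turn [0.    0.    0.004]
```

{"method": "arm_command", "body": {"plan": [{"ax": 0,"ay": 0,"az": 0,"x": 0,"y": 0,"z": -55,"hand": 0},{"ax": 0,"ay": 0,"az": 0,"x": -10,"y": -12,"z": -75,"hand": 0},{"ax": 0,"ay": 0,"az": 0,"x": -50,"y": -56,"z": -75,"hand": 0},{"ax": 0,"ay": 0,"az": 0,"x": -90,"y": -101,"z": -75,"hand": 0},{"ax": 0,"ay": 0,"az": 0,"x": -130,"y": -146,"z": -75,"hand": 0},{"ax": 0,"ay": 0,"az": 0,"x": -170,"y": -191,"z": -75,"hand": 0},{"ax": 0,"ay": 0,"az": 0,"x": -210,"y": -236,"z": -75,"hand": 0},{"ax": 0,"ay": 0,"az": 0,"x": -250,"y": -281,"z": -75,"hand": 0},{"ax": 0,"ay": 0,"az": 0,"x": -292,"y": -328,"z": -60,"hand": 0},{"ax": 0,"ay": 0,"az": 0,"x": -292,"y": -328,"z": -20,"hand": 0},{"ax": 0,"ay": 0,"az": 0,"x": -292,"y": -328,"z": 0,"hand": 0},{"ax": 0,"ay": 0,"az": 0,"x": -292,"y": -328,"z": 0,"hand": 0}]}}

```text
time_s: 3.25
eef_pos: [526.1, 216.7, 224.1]
orientation: [0.001, 0.938, -0.346, -0.001]
wrist_force: [0.7, -0.3, -0.5]
opening: 91.2
gripper_force: 0.0
```

```bash
python3 - <<'E'
from h import *
from rig import manip
p,R=pose();print(p,yawx(R))
im=manip.camera('wrist');m=manip.camera_model('wrist');cv2.imwrite('pics/w2.png',im[:,:,::-1])
np.savez('w2.npz',im=im,**{k:np.array(m[k]) for k in ('intrinsics','R','t')})
k=mask(im,(22,140,100),(36,255,255));k[:100]=0;k[230:]=0;k[:,:240]=0;k[:,400:]=0
q=np.argwhere(k>0)[:,::-1];print(len(q),q.min(0),q.max(0))
P=np.array([onz(m,a,111,True) for a in q]).astype(np.float32);print(cv2.minAreaRect(P))
# bright top only
v=im[q[:,1],q[:,0],0].astype(int);print(np.percentile(v,[5,20,40,60,80,95]))
T=P[v>np.percentile(v,60)-40];print(len(T),cv2.minAreaRect(T))
E
```

```text
[526.09845669 216.65490122 224.05553734] -0.7064617115975093
985 [311 119] [323 203]
((552.3502197265625, 197.48089599609375), (11.573766708374023, 80.29231262207031), 49.22830581665039)
[153.  164.  167.  169.  231.2 251. ]
984 ((552.0074462890625, 197.7764434814453), (11.573766708374023, 79.38715362548828), 49.22830581665039)
```

View pics/w2.png

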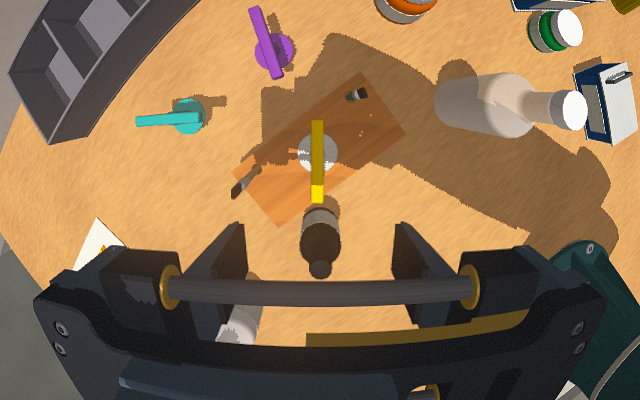

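The yellow bar spans (317,120)–(317,203), with its centre at world (552.2,197.6) and bar angle −40.8°. The ink bottle is at (320,240), 92 mm away along the bar. Next I'll grasp with the fingers part-closed so they clear brush_b.

```bash
python3 -c "
from h import *
go((552.2,197.6,170),-.712);go((552.2,197.6,85),-.712)"
```

```text
shift [31.8 -1.8 55.3] turn [0.    0.    0.005]
shift [ 31.8  -1.8 140.3] turn [0.    0.    0.005]
```

{"method": "arm_command", "body": {"plan": [{"ax": 0,"ay": 0,"az": 0.005,"x": 20,"y": -1.8,"z": 0,"hand": 143},{"ax": 0,"ay": 0,"az": 0.005,"x": 31.8,"y": -1.8,"z": 30,"hand": 143},{"ax": 0,"ay": 0,"az": 0.005,"x": 31.8,"y": -1.8,"z": 55,"hand": 143},{"ax": 0,"ay": 0,"az": 0.005,"x": 31.8,"y": -1.8,"z": 60,"hand": 143},{"ax": 0,"ay": 0,"az": 0.005,"x": 31.8,"y": -1.8,"z": 60,"hand": 143}]}}

```text
time_s: 3.92
eef_pos: [552.8, 198.2, 165.9]
orientation: [-0.0, 0.938, -0.348, 0.0]
wrist_force: [0.9, 1.2, 0.8]
opening: 44.0
gripper_force: 0.0
```

{"method": "arm_command", "body": {"plan": [{"ax": 0,"ay": 0,"az": 0,"x": 0,"y": 0,"z": 25,"hand": 143},{"ax": 0,"ay": 0,"az": 0,"x": 0,"y": 0,"z": 50,"hand": 143},{"ax": 0,"ay": 0,"az": 0,"x": 0,"y": 0,"z": 70,"hand": 143},{"ax": 0,"ay": 0,"az": 0,"x": 0,"y": 0,"z": 79,"hand": 143},{"ax": 0,"ay": 0,"az": 0,"x": 0,"y": 0,"z": 79,"hand": 143}]}}

```text
time_s: 4.55
eef_pos: [552.0, 198.5, 86.0]
orientation: [0.0, 0.938, -0.348, -0.0]
wrist_force: [-0.3, 0.3, 0.2]
opening: 39.9
gripper_force: 0.0
```

```bash
python3 -c "
from h import *
o=manip.get_obs();print(o['opening'],o['wrist_force']);go((552.2,197.6,85),-.712)"
```

```text
39.89776773330663 [-0.33499448  0.29322902  0.21664323]
shift [0.8 0.5 1. ] turn [0.    0.    0.002]
```

{"method": "arm_command", "body": {"plan": [{"ax": 0,"ay": 0,"az": 0,"x": 0.5,"y": 0.5,"z": 0.5,"hand": 170},{"ax": 0,"ay": 0,"az": 0,"x": 0.5,"y": 0.5,"z": 0.5,"hand": 255},{"ax": 0,"ay": 0,"az": 0,"x": 0.5,"y": 0.5,"z": 0.5,"hand": 255},{"ax": 0,"ay": 0,"az": 0,"x": 0.5,"y": 0.5,"z": 0.5,"hand": 255},{"ax": 0,"ay": 0,"az": 0,"x": 0.5,"y": 0.5,"z": 0.5,"hand": 255}]}}

```text
time_s: 5.18
eef_pos: [552.1, 197.8, 85.8]
orientation: [-0.0, 0.938, -0.348, 0.0]
wrist_force: [-1.7, -2.4, 5.4]
opening: 14.3
gripper_force: 30.0
```

{"method": "arm_command", "body": {"plan": [{"ax": 0,"ay": 0,"az": 0,"x": 0,"y": 0,"z": -15,"hand": 255},{"ax": 0,"ay": 0,"az": 0,"x": 0,"y": 0,"z": -35,"hand": 255},{"ax": 0,"ay": 0,"az": 0,"x": 0,"y": 0,"z": -70,"hand": 255},{"ax": 0,"ay": 0,"az": 0,"x": 0,"y": 0,"z": -110,"hand": 255},{"ax": 0,"ay": 0,"az": 0,"x": 0,"y": 0,"z": -160,"hand": 255},{"ax": 0,"ay": 0,"az": 0,"x": 0,"y": 0,"z": -210,"hand": 255},{"ax": 0,"ay": 0,"az": 0,"x": 0,"y": 0,"z": -245,"hand": 255},{"ax": 0,"ay": 0,"az": 0,"x": 0,"y": 0,"z": -255,"hand": 255},{"ax": 0,"ay": 0,"az": 0,"x": 0,"y": 0,"z": -255,"hand": 255}]}}

```text
time_s: 6.3
eef_pos: [551.7, 197.8, 340.5]
orientation: [-0.0, 0.938, -0.348, 0.0]
wrist_force: [0.4, 0.1, -3.1]
opening: 14.6
gripper_force: 30.0
```

```bash
python3 - <<'E'
from h import *
p,R=pose();print(p,R.as_matrix()[:,2],yawx(R))
im=manip.camera('wrist');m=manip.camera_model('wrist')
a=im[150:330,220:420];cv2.imwrite('pics/w3.png',cv2.resize(a,None,fx=3,fy=3)[:,:,::-1])
go((p[0],p[1],340),-.712)
go((556,0,340),-.712)
go((561,-240.8,340),-1.108)
E
```

```text
[551.68806389 197.7740542  340.53805492] [ 4.75659374e-04  1.70944288e-04 -9.99999872e-01] -0.71017495132879
shift [ 0.2 -0.3 -0.6] turn [0.001 0.001 0.002]
shift [132.4 146.8  -0.5] turn [0.001 0.001 0.002]
shift [293.2 326.1  -0.4] turn [0.001 0.    0.398]
```

View pics/w3.png

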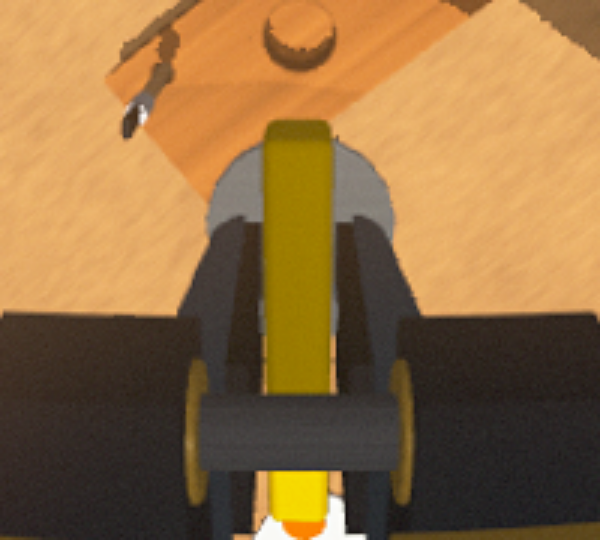

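The key is held firmly: the bar runs straight down the picture between the fingers, with its near end at crop (298,130). I'll use this picture to check the key's offset from the TCP in the same camera model.

```bash
python3 - <<'E'
from h import *
p,R=pose();m=manip.camera_model('wrist');zt=p[2]+25.2
for uv in [(319.3,195.3),(319.3,190.5),(319.8,323.5)]:
    for z in(zt,):
        w=onz(m,uv,z,True);print(uv,R.inv().apply(np.array([*w,z])-p))
E
```

```text
(319.3, 195.3) [ 40.47957423   0.0406244  -25.22656565]
(319.3, 190.5) [ 4.29208890e+01  3.86783889e-02 -2.52281712e+01]
(319.8, 323.5) [-39.32310578   0.40621998 -25.17377612]
```

{"method": "arm_command", "body": {"plan": [{"ax": 0,"ay": 0,"az": 0,"x": 15,"y": 17,"z": 0,"hand": 255},{"ax": 0,"ay": 0,"az": 0,"x": 45,"y": 50,"z": 0,"hand": 255},{"ax": 0,"ay": 0,"az": 0,"x": 85,"y": 94,"z": 0,"hand": 255},{"ax": 0,"ay": 0,"az": 0,"x": 125,"y": 139,"z": 0,"hand": 255},{"ax": 0,"ay": 0,"az": 0,"x": 165,"y": 184,"z": 0,"hand": 255},{"ax": 0,"ay": 0,"az": 0.1,"x": 205,"y": 228,"z": 0,"hand": 255},{"ax": 0,"ay": 0,"az": 0.2,"x": 245,"y": 272,"z": 0,"hand": 255},{"ax": 0,"ay": 0,"az": 0.3,"x": 275,"y": 306,"z": 0,"hand": 255},{"ax": 0,"ay": 0,"az": 0.397,"x": 293,"y": 326,"z": 0,"hand": 255},{"ax": 0,"ay": 0,"az": 0.397,"x": 293,"y": 326,"z": 0,"hand": 255},{"ax": 0,"ay": 0,"az": 0.397,"x": 293,"y": 326,"z": 20,"hand": 255},{"ax": 0,"ay": 0,"az": 0.397,"x": 293,"y": 326,"z": 25,"hand": 255}]}}

```text
time_s: 7.85
eef_pos: [560.4, -239.3, 312.8]
orientation: [0.0, 0.851, -0.525, -0.002]
wrist_force: [-0.6, -0.5, -2.0]
opening: 14.4
gripper_force: 30.0
```

```bash
python3 -c "
from h import *
go((560.8,-240.4,200),-1.108);p,R=pose();print(p,yawx(R))"
```

```text
shift [ 1.500e+00 -1.000e-01  1.128e+02] turn [0.002 0.003 0.002]
[ 560.44026317 -239.28726923  312.79510993] -1.1056327398200452
```

{"method": "arm_command", "body": {"plan": [{"ax": 0.002,"ay": 0.002,"az": 0.002,"x": 1,"y": 0,"z": 40,"hand": 255},{"ax": 0.002,"ay": 0.002,"az": 0.002,"x": 1,"y": 0,"z": 85,"hand": 255},{"ax": 0.002,"ay": 0.002,"az": 0.002,"x": 1,"y": 0,"z": 108,"hand": 255},{"ax": 0.002,"ay": 0.002,"az": 0.002,"x": 1,"y": 0,"z": 113,"hand": 255},{"ax": 0.002,"ay": 0.002,"az": 0.002,"x": 1,"y": 0,"z": 113,"hand": 255},{"ax": 0.002,"ay": 0.002,"az": 0.002,"x": 1,"y": 0,"z": 113,"hand": 255}]}}

```text
time_s: 8.6
eef_pos: [562.6, -241.4, 203.7]
orientation: [-0.0, 0.85, -0.526, 0.002]
wrist_force: [0.2, 0.0, -1.7]
opening: 14.3
gripper_force: 30.0
```

```bash
python3 -c "
from h import *
print(manip.get_obs()['wrist_force']);go((560.8,-240.3,182),-1.108);p,R=pose();print(p,yawx(R),R.as_matrix()[:,2])"
```

```text
[ 0.21361962  0.04671071 -1.70302492]
shift [-1.8  1.2 21.7] turn [-0.003 -0.003 -0.001]
[ 562.58728673 -241.39211322  203.66416893] -1.1087740095291057 [ 0.00422732 -0.00161379 -0.99998976]
```

{"method": "arm_command", "body": {"plan": [{"ax": -0.003,"ay": -0.003,"az": 0,"x": -1,"y": 0.5,"z": 0,"hand": 255},{"ax": -0.003,"ay": -0.003,"az": 0,"x": -1,"y": 0.5,"z": 0,"hand": 255}]}}

```text
time_s: 8.85
eef_pos: [561.2, -240.7, 202.9]
orientation: [0.0, 0.85, -0.527, -0.0]
wrist_force: [0.2, 0.5, -1.0]
opening: 14.8
gripper_force: 30.0
```

```bash
python3 -c "
from h import *
go((560.8,-240.3,182),-1.108);p,R=pose();print(p,yawx(R),R.as_matrix()[:,2])"
```

```text
shift [-0.5  0.2 20.9] turn [ 0.001  0.001 -0.001]
[ 561.22441859 -240.65888477  202.92394465] -1.1091006124269567 [-7.92327493e-04  1.69825301e-04 -9.99999672e-01]
```

{"method": "arm_command", "body": {"plan": [{"ax": 0,"ay": 0,"az": 0,"x": -0.4,"y": 0.2,"z": 8,"hand": 255},{"ax": 0,"ay": 0,"az": 0,"x": -0.4,"y": 0.2,"z": 16,"hand": 255},{"ax": 0,"ay": 0,"az": 0,"x": -0.4,"y": 0.2,"z": 21,"hand": 255},{"ax": 0,"ay": 0,"az": 0,"x": -0.4,"y": 0.2,"z": 24,"hand": 255},{"ax": 0,"ay": 0,"az": 0,"x": -0.4,"y": 0.2,"z": 26,"hand": 255},{"ax": 0,"ay": 0,"az": 0,"x": -0.4,"y": 0.2,"z": 26,"hand": 255}]}}

```text
time_s: 9.6
eef_pos: [560.7, -240.3, 176.4]
orientation: [0.0, 0.85, -0.527, -0.001]
wrist_force: [-0.7, 0.5, -1.5]
opening: 14.6
gripper_force: 30.0
```

The key is 4 mm past the contact height with no force, so the hex has entered. Continuing down.

{"method": "arm_command", "body": {"plan": [{"ax": 0,"ay": 0,"az": 0,"x": 0,"y": 0,"z": 4,"hand": 255},{"ax": 0,"ay": 0,"az": 0,"x": 0,"y": 0,"z": 8,"hand": 255},{"ax": 0,"ay": 0,"az": 0,"x": 0,"y": 0,"z": 11,"hand": 255},{"ax": 0,"ay": 0,"az": 0,"x": 0,"y": 0,"z": 13,"hand": 255},{"ax": 0,"ay": 0,"az": 0,"x": 0,"y": 0,"z": 13,"hand": 255}]}}

```text
time_s: 10.22
eef_pos: [560.6, -240.3, 163.3]
orientation: [0.0, 0.85, -0.527, -0.001]
wrist_force: [-0.0, 0.3, -0.9]
opening: 14.5
gripper_force: 30.0
```

Almost home. Pressing now.

{"method": "arm_command", "body": {"plan": [{"ax": 0,"ay": 0,"az": 0,"x": 0,"y": 0,"z": 2,"hand": 255},{"ax": 0,"ay": 0,"az": 0,"x": 0,"y": 0,"z": 4,"hand": 255},{"ax": 0,"ay": 0,"az": 0,"x": 0,"y": 0,"z": 6,"hand": 255},{"ax": 0,"ay": 0,"az": 0,"x": 0,"y": 0,"z": 7,"hand": 255},{"ax": 0,"ay": 0,"az": 0,"x": 0,"y": 0,"z": 7,"hand": 255}]}}

```text
time_s: 10.85
eef_pos: [561.3, -240.7, 157.5]
orientation: [0.0, 0.85, -0.527, -0.0]
wrist_force: [-3.2, 0.5, 10.4]
opening: 14.6
gripper_force: 30.0
```

{"method": "arm_command", "body": {"plan": [{"ax": 0,"ay": 0,"az": 0,"x": 0,"y": 0,"z": 2,"hand": 255},{"ax": 0,"ay": 0,"az": 0,"x": 0,"y": 0,"z": 3,"hand": 255},{"ax": 0,"ay": 0,"az": -0.08,"x": 0,"y": 0,"z": 3,"hand": 255},{"ax": 0,"ay": 0,"az": -0.16,"x": 0,"y": 0,"z": 3,"hand": 255},{"ax": 0,"ay": 0,"az": -0.24,"x": 0,"y": 0,"z": 3,"hand": 255},{"ax": 0,"ay": 0,"az": -0.32,"x": 0,"y": 0,"z": 3,"hand": 255},{"ax": 0,"ay": 0,"az": -0.4,"x": 0,"y": 0,"z": 3,"hand": 255},{"ax": 0,"ay": 0,"az": -0.48,"x": 0,"y": 0,"z": 3,"hand": 255},{"ax": 0,"ay": 0,"az": -0.5,"x": 0,"y": 0,"z": 3,"hand": 255}]}}

```text
time_s: 11.98
eef_pos: [562.0, -240.7, 155.4]
orientation: [-0.0, 0.954, -0.299, 0.001]
wrist_force: [-2.7, 2.4, 19.1]
opening: 14.4
gripper_force: 30.0
```

```bash
python3 -c "
from h import *
o=manip.get_obs();print(o['wrist_force'],o['wrist_torque']);p,R=pose();print(p,yawx(R))"
```

```text
[-2.68364652  2.36125429 19.07712433] [ 0.92205499  0.52791286 -0.26244126]
[ 562.00648284 -240.70232544  155.42382671] -0.608136701115343
```

{"method": "arm_command", "body": {"plan": [{"ax": 0,"ay": 0,"az": -0.1,"x": -0.4,"y": 0.3,"z": 0,"hand": 255},{"ax": 0,"ay": 0,"az": -0.2,"x": -0.6,"y": 0.4,"z": 0,"hand": 255},{"ax": 0,"ay": 0,"az": -0.3,"x": -0.6,"y": 0.4,"z": 0,"hand": 255},{"ax": 0,"ay": 0,"az": -0.4,"x": -0.6,"y": 0.4,"z": 0,"hand": 255},{"ax": 0,"ay": 0,"az": -0.5,"x": -0.6,"y": 0.4,"z": 0,"hand": 255},{"ax": 0,"ay": 0,"az": -0.6,"x": -0.6,"y": 0.4,"z": 0,"hand": 255},{"ax": 0,"ay": 0,"az": -0.7,"x": -0.6,"y": 0.4,"z": 0,"hand": 255},{"ax": 0,"ay": 0,"az": -0.8,"x": -0.6,"y": 0.4,"z": 0,"hand": 255},{"ax": 0,"ay": 0,"az": -0.9,"x": -0.6,"y": 0.4,"z": 0,"hand": 255},{"ax": 0,"ay": 0,"az": -0.98,"x": -0.6,"y": 0.4,"z": 0,"hand": 255},{"ax": 0,"ay": 0,"az": -0.98,"x": -0.6,"y": 0.4,"z": 0,"hand": 255}]}}

```text
time_s: 13.35
eef_pos: [561.4, -240.6, 155.4]
orientation: [0.0, 0.983, 0.185, 0.001]
wrist_force: [-1.9, 5.0, 18.2]
opening: 14.5
gripper_force: 30.1
```

```bash
python3 -c "
from h import *
o=manip.get_obs();print(o['wrist_force'],o['wrist_torque']);p,R=pose();print(p,yawx(R))"
```

```text
[-1.85423924  5.02587728 18.17512077] [ 0.87698176  0.43889281 -0.20866528]
[ 561.38752087 -240.63273896  155.41715204] 0.3715608359862937
```

{"method": "arm_command", "body": {"plan": [{"ax": 0,"ay": 0,"az": -0.06,"x": 0,"y": 0,"z": 0,"hand": 255},{"ax": 0,"ay": 0,"az": -0.12,"x": 0,"y": 0,"z": 0,"hand": 255},{"ax": 0,"ay": 0,"az": -0.14,"x": 0,"y": 0,"z": 0,"hand": 255},{"ax": 0,"ay": 0,"az": -0.14,"x": 0,"y": 0,"z": 0,"hand": 255}]}}

```text
time_s: 13.85
eef_pos: [561.4, -240.7, 155.5]
orientation: [0.0, 0.968, 0.253, 0.001]
wrist_force: [-1.8, 3.9, 18.6]
opening: 14.5
gripper_force: 30.1
```

```bash
python3 -c "
from h import *
o=manip.get_obs();print(o['wrist_force'],o['wrist_torque']);p,R=pose();print(p,yawx(R))"
```

```text
[-1.7609469   3.87316257 18.61477365] [ 0.84842296  0.46411368 -0.22411302]
[ 561.40124169 -240.65502618  155.47772881] 0.5105807906895549
```

{"method": "arm_command", "body": {"plan": [{"ax": 0,"ay": 0,"az": -0.05,"x": 0,"y": 0,"z": 0,"hand": 255},{"ax": 0,"ay": 0,"az": -0.1,"x": 0,"y": 0,"z": 0,"hand": 255},{"ax": 0,"ay": 0,"az": -0.1,"x": 0,"y": 0,"z": 0,"hand": 255}]}}

```text
time_s: 14.22
eef_pos: [561.3, -240.7, 155.4]
orientation: [0.0, 0.954, 0.301, 0.001]
wrist_force: [-3.2, 2.6, 18.3]
opening: 14.6
gripper_force: 30.1
```

```bash
python3 -c "
from h import *
o=manip.get_obs();print(o['wrist_force'],o['wrist_torque']);p,R=pose();print(p,yawx(R))"
```

```text
[-3.17439509  2.57008498 18.33488773] [ 0.68327066  0.41275857 -0.29208039]
[ 561.28794989 -240.7415649   155.36999322] 0.6109923021334118
```

The key has turned 1.72 rad and the torque is rising, so the cap is at its stop. I'll ease up with the cap's spring, relieve the torsion and check before releasing.

{"method": "arm_command", "body": {"plan": [{"ax": 0,"ay": 0,"az": -0.06,"x": 0,"y": 0,"z": 0,"hand": 255},{"ax": 0,"ay": 0,"az": 0.03,"x": 0,"y": 0,"z": -2,"hand": 255},{"ax": 0,"ay": 0,"az": 0.03,"x": 0,"y": 0,"z": -4,"hand": 255},{"ax": 0,"ay": 0,"az": 0.03,"x": 0,"y": 0,"z": -6,"hand": 255},{"ax": 0,"ay": 0,"az": 0.03,"x": 0,"y": 0,"z": -7,"hand": 255},{"ax": 0,"ay": 0,"az": 0.03,"x": 0,"y": 0,"z": -7,"hand": 255}]}}

```text
time_s: 14.98
eef_pos: [560.7, -240.5, 161.3]
orientation: [0.0, 0.958, 0.286, 0.0]
wrist_force: [1.5, 1.4, 5.4]
opening: 14.8
gripper_force: 30.0
```

```bash
python3 -c "
from h import *
o=manip.get_obs();print(o['wrist_force'],o['wrist_torque']);p,R=pose();print(p,yawx(R))"
```

```text
[1.48559187 1.44733432 5.43953949] [ 0.25790182 -0.10411934  0.104756  ]
[ 560.70857514 -240.49086234  161.30522608] 0.5808570798910676
```

{"method": "arm_command", "body": {"plan": [{"ax": 0,"ay": 0,"az": 0,"x": 0,"y": 0,"z": -0.8,"hand": 255},{"ax": 0,"ay": 0,"az": 0,"x": 0,"y": 0,"z": -0.8,"hand": 200},{"ax": 0,"ay": 0,"az": 0,"x": 0,"y": 0,"z": -0.8,"hand": 140},{"ax": 0,"ay": 0,"az": 0,"x": 0,"y": 0,"z": -0.8,"hand": 120},{"ax": 0,"ay": 0,"az": 0,"x": 0,"y": 0,"z": -0.8,"hand": 120}]}}

```text
time_s: 15.6
eef_pos: [559.8, -240.3, 161.1]
orientation: [-0.0, 0.958, 0.286, -0.001]
wrist_force: [0.0, -0.9, 0.4]
opening: 46.6
gripper_force: 0.0
```

{"method": "arm_command", "body": {"plan": [{"ax": 0,"ay": 0,"az": 0,"x": 0,"y": 0,"z": -10,"hand": 120},{"ax": 0,"ay": 0,"az": 0,"x": 0,"y": 0,"z": -35,"hand": 120},{"ax": 0,"ay": 0,"az": 0,"x": -10,"y": 0,"z": -75,"hand": 120},{"ax": 0,"ay": 0,"az": 0,"x": -30,"y": 0,"z": -110,"hand": 120},{"ax": 0,"ay": 0,"az": 0,"x": -30,"y": 0,"z": -110,"hand": 120},{"ax": 0,"ay": 0,"az": 0,"x": -30,"y": 0,"z": -110,"hand": 120}]}}

```text
time_s: 16.35
eef_pos: [534.9, -256.7, 271.2]
orientation: [-0.0, 0.958, 0.286, -0.001]
wrist_force: [0.3, 1.0, -0.6]
opening: 48.3
gripper_force: 0.0
```

```bash
python3 - <<'E'
from h import *
p,R=pose();print(p,yawx(R))
im=manip.camera('wrist');m=manip.camera_model('wrist')
cv2.imwrite('pics/w4.png',cv2.resize(im[80:230,220:420],None,fx=3,fy=3)[:,:,::-1])
k=mask(im,(22,140,100),(36,255,255));k[:80]=0;k[:,:270]=0;k[:,370:]=0
c=max(cv2.findContours(k,0,cv2.CHAIN_APPROX_NONE)[0],key=cv2.contourArea)[:,0]
P=np.array([onz(m,a,188,True) for a in c]).astype(np.float32);print(len(c),cv2.minAreaRect(P))
E
```

```text
[ 534.91424898 -256.69341426  271.16640133] 0.5805810424290008
203 ((561.1708984375, -239.0204315185547), (78.86009979248047, 11.48042106628418), 28.81774139404297)
```

View pics/w4.png

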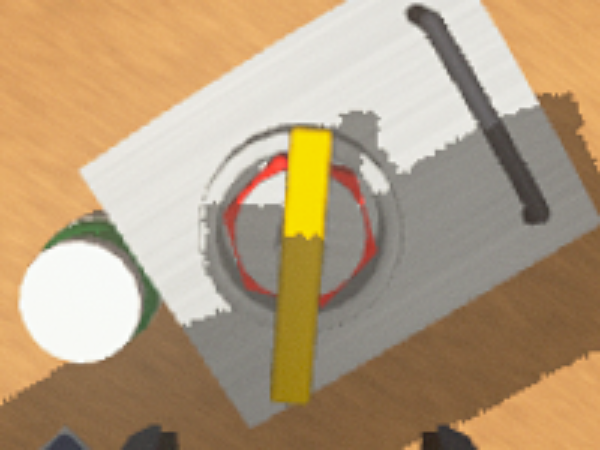

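The key stands upright: the flange sits flush on the red cap at crop (303,230), centred to within 2 mm. The bar has turned 92° from where it entered, so the cap is at least 1.31 rad open. Handing in.

```bash
python3 -c "
from rig import manip
print(manip.finish_job())"
```

```text
the job is handed in; nothing more can be done
None
```

I opened the blue can and handed the job in: the last picture shows the cap turned at least 1.3 rad and the key released, standing upright and fully home; the result was not reported back.

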